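# Check the travel of a batter dispenser's hand lever

### The arm

A 6-joint arm with a two-finger parallel gripper is mounted at the origin on a cart in front of the work surface, level with it; the furniture and walls round the work are solid. World frame = base frame: x ahead of the robot, y to its left, z up, the work surface at z = 0. Lengths are in m, angles in rad, forces in N, time in s.
With the tool pointing down it reaches from about 0.3 to 0.775 m from the base axis. Payload 14.6 kg.
Tool frame: the origin (TCP) lies at the centre of the arm's flange, where the gripper is bolted on; the fingertips stand 199 mm ahead of it and the grasp point (between the pads) lies ctrl.tcp_to_grasp ahead of it (ctrl.tcp_to_grasp is the distance from the TCP to the grasp point, in m); z points along the fingers, y is the line along which they close (so a half turn about z gives the same grasp; the last joint's range is limited). The gripper opens to 94 mm and grips with 3 to 60 N. Pads are 16 mm wide; open, the fingers measure 119 mm over their backs; the gripper's body (75 mm by 177 mm) begins 78 mm behind the grasp point.
Start: joints at [-1.236, 0.3, 1.521, -0, 1.321, -0.067], TCP at [0.215, -0.506, 0.405] pointing down, gripper open.
Joint ranges: [-3.03, 3.03], [-0.79, 2.21], [0.23, 2.52], [-1.04, 4.18], [0, 3.07], [-2.55, 2.55]. Speed limits (rad/s): [2.22, 2.22, 2.57, 3.14, 3.14, 3.14].

### API

Orientations are given as [roll, pitch, yaw] about the fixed x, y, z axes, in that order (R = Rz(yaw) Ry(pitch) Rx(roll)).
In Python, from station import ctrl gives the robot as it stands. The module is installed in compiled form; this text tells all that it offers.
- The arm moves only by the shell command python3 -m jog 'ROWS' [OPENING] [FORCE]. ROWS is JSON, a list of rows, each a list of 6 numbers: the shift along the tool's x, y, z in cm, then the turn, a rotation vector about the tool's x, y, z in rad. In form: [[tx, ty, tz, ax, ay, az], ...]. A call has 1 to 8 rows; each row is the pose to reach, as a shift and turn from the pose commanded when the call began, along the tool's axes at that moment; what a row does not reach only later rows make up. A row lasts 1/10 s, in which the tool goes at most 50 mm and 8.59 degrees, less where a joint would pass 70% of its speed; a pose out of reach is approached as far as the arm can. A call with a gripper value outside its range is refused whole. OPENING is the opening in per cent of the stroke, from 0 (shut) to 100 (fully open), set as the call begins (- or left out, the last holds). The fingers move at their own pace and stop on an object; FORCE is the grip in N (left out, the last holds). Time passes only in rows, so rows that repeat a pose let the fingers close. It gives the time, the measured TCP pose, the force, the opening and the grip force at its end, in the units of the state.
- ctrl.get_obs(): the state, without advancing time (a new reading comes with each control period).
- ctrl.camera(name): name is "scene" or "top"; returns a dict with "img" (384x512x3 uint8, blue, green, red), "intrinsics" (3x3 intrinsics, pixels), "k1" (the pictures are not rectified: a ray, as slopes to the right and down, at radius r is drawn at 1 + k1 r^2 times it, then the intrinsics apply), "R" (3x3) and "t" (3): a world point X has camera coordinates R X + t. Camera axes: x right, y down, z forward; pixel columns grow to the right and rows downward; lengths in m; the calibration is good to about 2 mm. A picture is of the moment at which its call begins. There is no depth.
- ctrl.hand_in(): hands the job in; it is judged then, once.
The state is a dict: "time_s": time; "qpos": joint angles; "joint_vel": joint speeds; "tau": joint torques, N m; "ee_pos": TCP position; "eef_rot": TCP orientation; "force": force on the tool from outside, world axes, zero at the start; "moment": the same for the moment, N m; "grip_width": finger opening in m; "grip_force": force on a finger pad.
Only numpy, scipy, OpenCV 4.12 (cv2) and the standard library are available. Lean on these libraries where they do the work, as an engineer would, in place of code of your own. Each camera call takes 0.05 s, during which the arm holds its last target. There are 200 camera calls.

### The job

Check the hand lever of the batter dispenser without grasping anything: with the outside of the closed fingers, gently press the lever (red pad) in towards the black grip bar as far as it goes, keep it there a moment, then let it spring all the way out. Press it fully in a second time and finish while still holding it against its stop, so that I can see the gap that is left to the bar. Push only from the lever's outer side; do not pinch it, do not touch the grip bar, and do not shift the dispenser or the things beside it.

Things in the scene. Friction and masses are not known exactly. Their poses are not given: they have to be found in the camera images.
- dispenser: Loose heavy (about 4 kg) batter dispenser; slides if pushed hard. Origin: centre of the underside of its grey base, 150 (x) x 280 (y) x 18 mm, z up. Steel funnel 111 mm wide, axis at (0, 75) mm, rim 140 and stopper knob 160 mm high; 26 mm column at (66, 75), 140 high. Lever and grip bar run from it towards -y, side by side, axes 100 mm high, the lever on the bar's -x side.
- grip_bar: Fixed black grip bar of the dispenser, 22 mm thick, level, same axes as the dispenser. The origin lies on its axis at its free end, dispenser (34, -135, 100) mm; from there it runs 135 mm along +y to the bracket. Not to be touched.
- trigger (a joint): Hand lever, hinged about the vertical through dispenser (-14, 6) mm. 0 = fully out (rest, slanting away from the bar), grows when pressed in; stop at 0.40 rad, parallel to the bar, about 27 mm free between them. Spring force at the pad about 1.7 N at rest, 5.5 N at the stop. Steel blade 8 mm thick, 89 to 111 mm above the worktop, 136 mm from hinge to free end.
- trigger_pad (a point): Centre of the outer face of the ribbed red pad on the lever (46 mm along y, 20 mm tall), 98 mm from the hinge axis along the lever, 7 mm outside its midline, 100 mm above the worktop. Turns with the lever: +x is the pressing direction, through the lever towards the bar; -y points along the lever to its free end; z up.
- shaker: Loose table shaker, glass with a grey top, 44 mm wide, 90 mm tall, origin at the centre of its underside; stands on the lever's side of the dispenser, 140 to 170 mm from its middle. Leave alone.
- glass: Loose clear tumbler, 80 mm wide, 91 mm tall, origin at the centre of its underside; stands on the grip bar's side of the dispenser. Leave alone.
- tin: Loose flat food tin, 86 mm wide, 40 mm tall, origin at the centre of its underside; stands on the grip bar's side, next to the funnel. Leave alone.

How it is judged:
By the outcome, as a careful person would: the job done as asked, in the order asked, and still so for the second after the job is handed in, while the arm keeps its last pose, push and grip.
It also fails if it takes over 40 s, if anything falls off the work surface, if the arm or the gripper's body presses on something with over 40 N, if the wrist force passes 120 N, or if a joint passes its speed limit or range.

## Working session

There is one attempt and no reset: what is moved stays moved. The work goes in short steps, Python scripts to look and compute and a shell command to move; the robot and the scene stay as the last step left them, time stands still between calls to the robot, and variables do not carry over. Pictures are saved under pics/ and viewed, at most 10 in all, crops included, and the job is handed in when it is done.

```bash
mkdir -p pics
python3 - <<'E'
from station import ctrl
import cv2
o=ctrl.get_obs();print(o,ctrl.tcp_to_grasp)
for n in("scene","top"):
    c=ctrl.camera(n);cv2.imwrite(f"pics/{n}0.png",c["img"]);print(n,c["intrinsics"],c["k1"],c["R"],c["t"])
E
```

```text
{'time_s': 0.0, 'qpos': array([-1.23560456e+00,  3.00455296e-01,  1.52157430e+00,  3.86661036e-06,
        1.32068663e+00, -6.65911558e-02]), 'joint_vel': array([ 1.46296511e-03,  1.20793221e-03,  1.00774577e-04, -1.09414426e-05,
       -3.59964847e-04, -9.63197757e-04]), 'tau': array([-2.36670840e-04, -5.31808877e+01, -3.52735412e+01,  7.08030956e-02,
        2.44483317e-02, -9.98908945e-05]), 'ee_pos': array([ 0.21507405, -0.50616867,  0.40409774]), 'eef_rot': array([-3.14047182e+00, -7.85017509e-05,  4.01781920e-01]), 'force': array([ 0.38848927, -0.52572282, -0.04247168]), 'moment': array([-0.04300655, -0.00023499,  0.00908724]), 'grip_force': 0.0, 'grip_width': 0.09409029651190107} 0.1804
scene [[440.37138175   0.         257.33023965]
 [  0.         440.37138175 188.5576242 ]
 [  0.           0.           1.        ]] 0.044861107563263794 [[-0.61155431 -0.79111882 -0.01150395]
 [-0.51758147  0.41101578 -0.75045017]
 [ 0.59842356 -0.4529868  -0.66082691]] [0.46229545 0.2557375  0.76085156]
top [[401.46064753   0.         246.04626263]
 [  0.         401.46064753 192.59044566]
 [  0.           0.           1.        ]] 0.02115440468405431 [[-0.0281785  -0.99956852 -0.00829085]
 [-0.98578848  0.02916226 -0.16544074]
 [ 0.16561113  0.00351115 -0.98618488]] [0.21458164 0.50775883 0.86897072]
```

View pics/scene0.png

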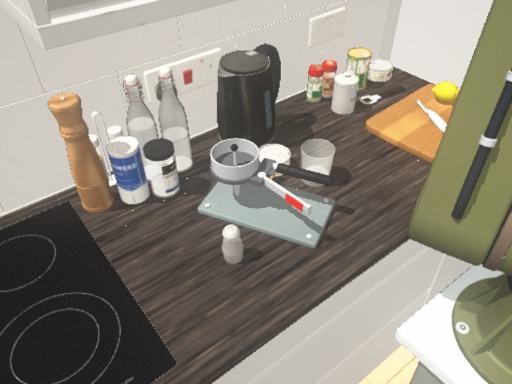

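View pics/top0.png

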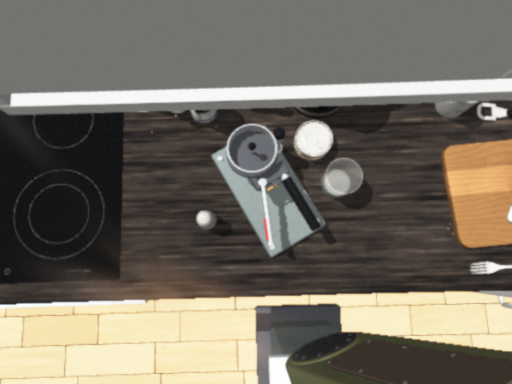

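Run:
```python
import cv2
a=cv2.imread("pics/top0.png")[110:270,180:380];cv2.imwrite("pics/t1.png",cv2.resize(a,None,fx=3.75,fy=3.75,interpolation=cv2.INTER_CUBIC))
```

```text
(no output)
```

View pics/t1.png

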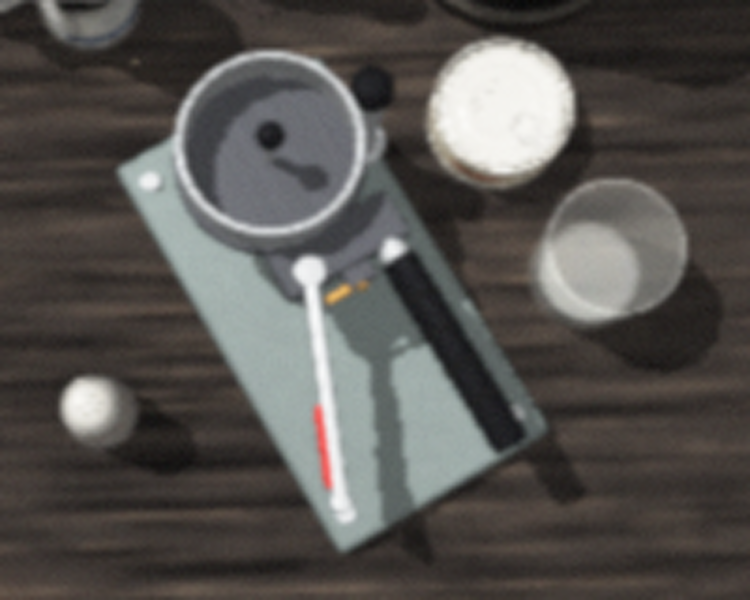

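The crop (3.75×, offset 180,110) shows base corners at (118,170), (345,550) and (548,428). The hinge is at (309,270), the pad's outer edge runs (316,405)–(326,488), the lever tip is at (345,518), the knob at (270,135) and the shaker top at (97,408).

```bash
cat > h.py <<'E'
import numpy as np, cv2
from scipy.optimize import least_squares
def proj(c,P):
    P=np.atleast_2d(P)
    return cv2.projectPoints(P,cv2.Rodrigues(c["R"])[0],c["t"],c["intrinsics"],np.array([c["k1"],0,0,0]))[0][:,0]
def at(c,px,z):
    return least_squares(lambda s:(proj(c,[[s[0],s[1],z]])-px).ravel(),[.5,0]).x
def W(p,P): # dispenser->world
    P=np.atleast_2d(P);c,s=np.cos(p[2]),np.sin(p[2])
    return np.c_[p[0]+c*P[:,0]-s*P[:,1],p[1]+s*P[:,0]+c*P[:,1],P[:,2]]
def pad(q,u=.098,off=.007): # point on lever, dispenser frame
    a=.4-q  # rest slants to -x
    d=np.array([-np.sin(a),-np.cos(a)]); n=np.array([-np.cos(a),np.sin(a)])
    return np.r_[np.array([-.014,.006])+u*d+off*n,.1]
E
python3 - <<'E'
from h import *
from station import ctrl
c=ctrl.camera("top")
px=lambda x,y:(np.array([x,y])+.5)/3.75-.5+[180,110]
M=[((-.075,.14,.018),(118,170)),((-.075,-.14,.018),(345,550)),((.075,-.14,.018),(548,428)),((-.014,.006,.111),(309,270)),((0,.075,.16),(270,135)),
 ((.034,-.135,.108),(510,446)),(tuple(pad(0,.075)+[0,0,.01]),(316,405)),(tuple(pad(0,.121)+[0,0,.01]),(326,488)),(tuple(pad(0,.136,0)+[0,0,.011]),(345,518))]
D=np.array([m[0] for m in M]);I=np.array([px(*m[1]) for m in M])
r=least_squares(lambda p:(proj(c,W(p,D))-I).ravel(),[.5,-.0,-2.5+2],loss="soft_l1")
rs=[least_squares(lambda p:(proj(c,W(p,D))-I).ravel(),[.5,0,y],loss="soft_l1") for y in(-2,-1,0,1,2,3)]
r=min(rs,key=lambda r:r.cost);p=r.x;print(p,r.cost);print((proj(c,W(p,D))-I).round(1))
np.save("p.npy",p)
for q in(0,.4):print("pad",q,W(p,pad(q)),"press yaw",p[2]-(.4-q), "tip",W(p,pad(q,.136,.004)))
print("shaker",at(c,px(97,408),.09), "bar end",W(p,[.034,-.135,.1]),"hinge",W(p,[-.014,.006,.1]),"funnel",W(p,[0,.075,.14]))
E
```

```text
[ 0.52524348  0.14973168 -1.06815342] 3.672609930772759
[[-1.1 -0.3]
 [-0.9  1.4]
 [ 1.   0.5]
 [ 0.2  0.5]
 [-0.2 -0.6]
 [ 1.3 -0.2]
 [-0.1  0.1]
 [ 0.3  0. ]
 [-0.3 -1.2]]
pad 0 [[0.4255555  0.16181232 0.1       ]] press yaw -1.4681534154457232 tip [[0.38806289 0.15493452 0.1       ]]
pad 0.4 [[0.43450613 0.12381386 0.1       ]] press yaw -1.068153415445723 tip [[0.40265149 0.10287868 0.1       ]]
shaker [0.45259241 0.28765132] bar end [[0.42332057 0.05490172 0.1       ]] hinge [[0.52375695 0.16489051 0.1       ]] funnel [[0.59096691 0.18586242 0.14      ]]
```

```bash
python3 -m jog '[[31,-25.5,0,0,0,-0.1],[31,-25.5,0,0,0,-0.1],[31,-25.5,0,0,0,-0.1],[31,-25.5,0,0,0,-0.1],[31,-25.5,0,0,0,-0.1],[31,-25.5,0,0,0,-0.1],[31,-25.5,0,0,0,-0.1],[31,-25.5,0,0,0,-0.1]]' 0 10
python3 - <<'E'
from h import *
from station import ctrl
from scipy.spatial.transform import Rotation as Ro
o=ctrl.get_obs();R=Ro.from_euler("xyz",o["eef_rot"]).as_matrix();p=np.load("p.npy")
print(R.T@(W(p,[-.105,-.092,.28])[0]-o["ee_pos"])*100,o["eef_rot"][2],p[2]+np.pi/2)
E
```

```text
time_s: 0.95
ee_pos: [0.4004, -0.1495, 0.4048]
eef_rot: [3.141, -0.0, 0.502]
force: [0.4, -0.7, -0.2]
grip_width: 0.0331
grip_force: 0.0
[ 16.12237888 -30.72900639  12.47176604] 0.5015965069152248 0.5026429113491735
```

```bash
python3 -m jog '[[16.1,-30.7,0,0,0,0],[16.1,-30.7,0,0,0,0],[16.1,-30.7,0,0,0,0],[16.1,-30.7,0,0,0,0],[16.1,-30.7,0,0,0,0],[16.1,-30.7,0,0,0,0],[16.1,-30.7,0,0,0,0],[16.1,-30.7,0,0,0,0]]'
python3 -m jog '[[0,0,3,0,0,0],[0,0,6,0,0,0],[0,0,9,0,0,0],[0,0,11,0,0,0],[0,0,12.4,0,0,0],[0,0,12.4,0,0,0],[0,0,12.4,0,0,0]]'
python3 - <<'E'
from station import ctrl
import cv2
from h import *
o=ctrl.get_obs();p=np.load("p.npy")
for n in("scene","top"):
    c=ctrl.camera(n);cv2.imwrite(f"pics/{n}2.png",c["img"])
    g=o["ee_pos"].copy();g[2]-=.199;print(n,proj(c,g),proj(c,W(p,pad(0))))
a=cv2.imread("pics/scene2.png")[110:270,170:370];b=cv2.imread("pics/top2.png")[120:280,180:380]
cv2.imwrite("pics/c2.png",cv2.resize(cv2.hconcat([a,b]),None,fx=2,fy=2,interpolation=cv2.INTER_CUBIC))
E
```

```text
time_s: 1.75
ee_pos: [0.3927, 0.199, 0.4044]
eef_rot: [-3.141, 0.0, 0.507]
force: [-0.5, -0.1, -0.1]
grip_width: 0.0008
grip_force: 0.0
time_s: 2.45
ee_pos: [0.3937, 0.1948, 0.2811]
eef_rot: [3.142, 0.0, 0.501]
force: [-0.4, 0.0, 0.0]
grip_width: 0.0003
grip_force: 0.0
scene [[291.62679949 224.90930708]] [[293.97591402 202.103412  ]]
top [[249.84980894 245.15198573]] [[265.14478701 229.06406698]]
```

View pics/c2.png

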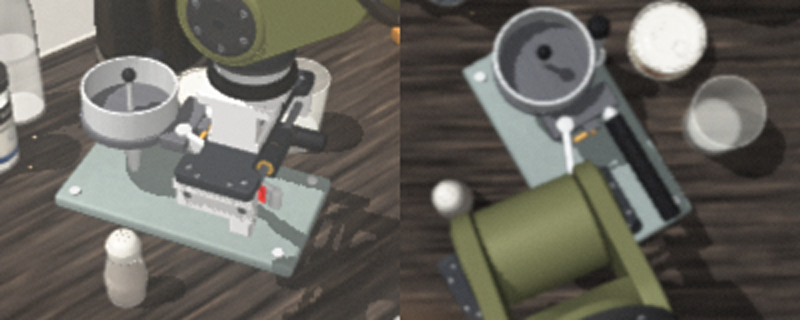

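The view shows the closed fingers outside the lever (red pad at about (262,195) in the left half), clear of shaker and bar. Next, a slow press.

```bash
python3 -m jog '[[0,1,0,0,0,0],[0,1.7,0,0,0,0],[0,2.2,0,0,0,0],[0,2.6,0,0,0,0],[0,3,0,0,0,0],[0,3.4,0,0,0,0],[0,3.7,0,0,0,0],[0,4,0,0,0,0]]'
python3 -m jog '[[0,0.4,0,0,0,0],[0,0.8,0,0,0,0],[0,1.2,0,0,0,0],[0,1.5,0,0,0,0],[0,1.8,0,0,0,0],[0,2,0,0,0,0],[0,2,0,0,0,0]]'
cat > s.py <<'E'
from h import *
from station import ctrl
o=ctrl.get_obs();p=np.load("p.npy");d=o["ee_pos"]-[p[0],p[1],0]
c,s=np.cos(p[2]),np.sin(p[2]);f=o["force"]
print("t",o["time_s"],"disp xy mm",1000*(c*d[0]+s*d[1]),1000*(-s*d[0]+c*d[1]),"F",c*f[0]+s*f[1],-s*f[0]+c*f[1],f[2])
E
python3 s.py
```

```text
time_s: 3.35
ee_pos: [0.4128, 0.1599, 0.2806]
eef_rot: [-3.141, 0.0, 0.502]
force: [-2.9, 1.5, -0.6]
grip_width: 0.0001
grip_force: 1.4
time_s: 4.05
ee_pos: [0.4224, 0.1422, 0.2806]
eef_rot: [-3.141, 0.0, 0.502]
force: [-3.6, 2.4, -1.5]
grip_width: 0.0006
grip_force: 2.1
t 4.05 disp xy mm -42.98274550288944 -93.72975983012176 F -3.8737066155393247 -1.9712488544415911 -1.526649829634713
```

```bash
python3 -m jog '[[0,0.2,0,0,0,0],[0,0.4,0,0,0,0],[0,0.6,0,0,0,0],[0,0.6,0,0,0,0]]'>/dev/null; python3 s.py
for i in 1 2; do python3 -m jog '[[0,0.1,0,0,0,0],[0,0.1,0,0,0,0],[0,0.1,0,0,0,0]]' >/dev/null; python3 s.py; done
```

```text
t 4.45 disp xy mm -37.06220265535518 -93.78540965166127 F -5.868650908884767 -2.3534817107358004 0.40105179181273853
t 4.75 disp xy mm -36.20425707677166 -93.80043496863526 F -5.393751688113778 -2.984203497864094 -0.3564779714561742
t 5.05 disp xy mm -35.22444425611798 -93.8225017056529 F -5.121140853141528 -2.5827690792681794 0.08999103059025668
```

```bash
for i in 1 2 3; do python3 -m jog '[[0,0.1,0,0,0,0],[0,0.1,0,0,0,0],[0,0.1,0,0,0,0]]' >/dev/null; python3 s.py; done
python3 - <<'E'
from station import ctrl
import cv2
for n in("scene","top"): cv2.imwrite(f"pics/{n}3.png",ctrl.camera(n)["img"])
a=cv2.imread("pics/scene3.png")[110:270,170:370];b=cv2.imread("pics/top3.png")[120:280,180:380]
cv2.imwrite("pics/c3.png",cv2.resize(cv2.hconcat([a,b]),None,fx=2,fy=2,interpolation=cv2.INTER_CUBIC))
E
```

```text
t 5.35 disp xy mm -34.2203338120957 -93.81617815795967 F -5.3170820773075995 -3.786837126022329 0.7177799823912161
t 5.65 disp xy mm -33.232854566467125 -93.8331011402814 F -5.7418412114800415 -3.144975872881756 0.7580144408151761
t 5.95 disp xy mm -32.549100293655336 -93.86958338528746 F -10.13171496676188 -5.207460222944166 1.5594519707462347
```

View pics/c3.png

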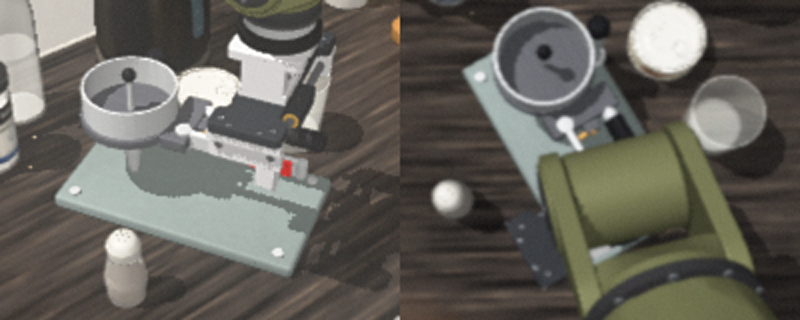

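The stop is reached: force jumped from 5.7 to 10 N at the predicted spot. The dispenser base corners, at (58,200) and (465,70), are unmoved. I'll ease slightly, hold, then release.

```bash
python3 -m jog '[[-0.1,-0.02,0,0,0,0],[-0.1,-0.02,0,0,0,0],[-0.1,-0.02,0,0,0,0],[-0.1,-0.02,0,0,0,0],[-0.1,-0.02,0,0,0,0],[-0.1,-0.02,0,0,0,0],[-0.1,-0.02,0,0,0,0],[-0.1,-0.02,0,0,0,0]]' >/dev/null; python3 s.py
python3 -m jog '[[0,0,0,0,0,0],[0,0,0,0,0,0],[0,0,0,0,0,0],[0,0,0,0,0,0]]' >/dev/null; python3 s.py
python3 -m jog '[[0,-0.5,0,0,0,0],[0,-1,0,0,0,0],[0,-1.5,0,0,0,0],[0,-2,0,0,0,0],[0,-2.5,0,0,0,0],[0,-3,0,0,0,0],[0,-3.5,0,0,0,0],[0,-4,0,0,0,0]]' >/dev/null; python3 s.py
python3 -m jog '[[0,-0.5,0,0,0,0],[0,-1,0,0,0,0],[0,-1.5,0,0,0,0],[0,-2,0,0,0,0],[0,-2.5,0,0,0,0],[0,-3,0,0,0,0],[0,-3,0,0,0,0],[0,-3,0,0,0,0]]' >/dev/null; python3 s.py
python3 - <<'E'
from station import ctrl
import cv2
for n in("scene","top"): cv2.imwrite(f"pics/{n}4.png",ctrl.camera(n)["img"])
a=cv2.imread("pics/scene4.png")[110:270,170:370];b=cv2.imread("pics/top4.png")[120:280,180:380]
cv2.imwrite("pics/c4.png",cv2.resize(cv2.hconcat([a,b]),None,fx=2,fy=2,interpolation=cv2.INTER_CUBIC))
E
```

```text
t 6.85 disp xy mm -32.66744245087067 -94.46366012196766 F -8.536750026406215 1.6859641692417644 -2.619721372906362
t 7.25 disp xy mm -32.67506459165791 -94.45168844302538 F -8.676733918968498 1.5064741421840222 -2.24759855452668
t 8.05 disp xy mm -72.78360236441337 -94.65271665432992 F -1.5046931014787202 1.256667684122273 -0.5835459203753427
t 8.85 disp xy mm -102.47899207714401 -94.58537151725248 F 0.43518277391331844 -0.1423268453619368 -0.5963728809382791
```

View pics/c4.png

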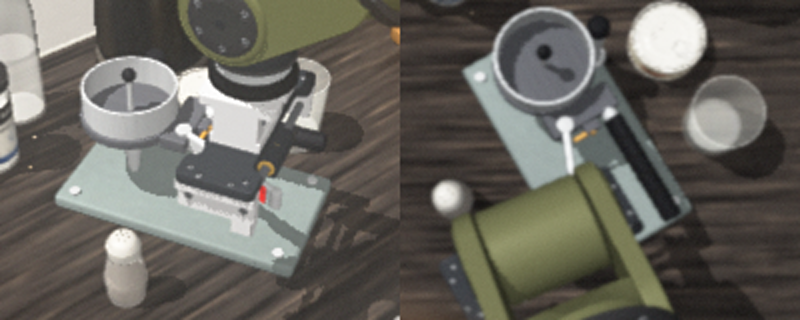

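The lever is fully out again and the dispenser unmoved (same pixels as before the press). Second press.

```bash
python3 -m jog '[[0,1,0,0,0,0],[0,1.7,0,0,0,0],[0,2.2,0,0,0,0],[0,2.6,0,0,0,0],[0,3,0,0,0,0],[0,3.4,0,0,0,0],[0,3.7,0,0,0,0],[0,4,0,0,0,0]]' >/dev/null; python3 s.py
python3 -m jog '[[0,0.4,0,0,0,0],[0,0.8,0,0,0,0],[0,1.2,0,0,0,0],[0,1.6,0,0,0,0],[0,2,0,0,0,0],[0,2.3,0,0,0,0],[0,2.6,0,0,0,0],[0,2.6,0,0,0,0]]'>/dev/null; python3 s.py
python3 -m jog '[[-0.03,0.1,0,0,0,0],[-0.06,0.2,0,0,0,0],[-0.1,0.3,0,0,0,0],[-0.1,0.3,0,0,0,0],[-0.1,0.3,0,0,0,0]]' >/dev/null; python3 s.py
```

```text
t 9.75 disp xy mm -62.24946878600663 -94.65242147328665 F -3.2757664703003186 -1.7371415519006304 -0.32698759967573143
t 10.55 disp xy mm -36.04808652414506 -94.798442580991 F -4.795539886412133 -3.4304013440922265 0.1332156283167366
t 11.05 disp xy mm -33.30754288011078 -95.50586799432784 F -4.572930643873985 1.3194338168622561 -2.2519444818521532
```

```bash
python3 -m jog '[[0,0.06,0,0,0,0],[0,0.06,0,0,0,0],[0,0.06,0,0,0,0],[0,0.06,0,0,0,0]]' >/dev/null; python3 s.py
python3 -m jog '[[0,0.04,0,0,0,0],[0,0.04,0,0,0,0],[0,0.04,0,0,0,0],[0,0.04,0,0,0,0]]' >/dev/null; python3 s.py
```

```text
t 11.45 disp xy mm -32.86862739694231 -95.52321851548544 F -7.792485430641439 1.4715576048749703 -1.6823842340444004
t 11.85 disp xy mm -32.62938653752309 -95.54310897708285 F -9.411929166960393 1.7701999475812609 -1.7954721722135807
```

```bash
python3 - <<'E'
from station import ctrl
import cv2
for n in("scene","top"): cv2.imwrite(f"pics/{n}5.png",ctrl.camera(n)["img"])
a=cv2.imread("pics/scene5.png")[110:270,170:370];b=cv2.imread("pics/top5.png")[120:280,180:380]
cv2.imwrite("pics/c5.png",cv2.resize(cv2.hconcat([a,b]),None,fx=2,fy=2,interpolation=cv2.INTER_CUBIC))
E
python3 s.py
```

```text
t 11.95 disp xy mm -32.61459118257899 -95.51587421682731 F -9.00914201768985 1.541767390019142 -1.9674001226220854
```

View pics/c5.png

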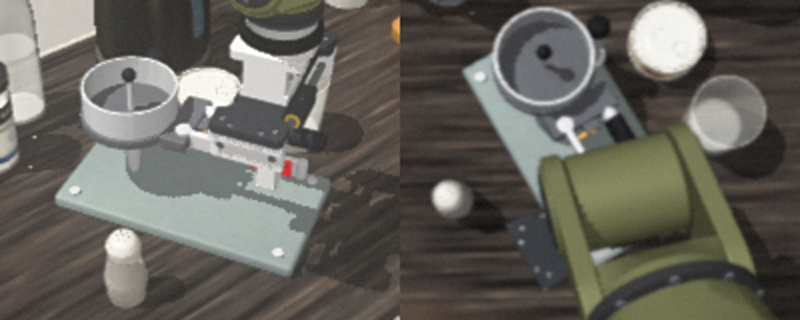

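The lever is parallel to the bar at its stop, held with about 9 N, and the base and neighbouring items are unmoved.

```bash
python3 -c "
from station import ctrl
print(ctrl.hand_in())"
```

```text
the job is handed in; nothing more can be done
None
```

The lever was pressed fully in and held about 1 s, let spring all the way out, then pressed in again and handed in at about 12 s still held against its stop with about 9 N; the pictures show the dispenser and the things beside it unmoved.

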